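# Ease the slate case shut

## Task

Close the open plywood case of cut slates without letting its lid slam or drop: with a fingertip tip the lid forward off its backward lean, catch it from underneath on the back of a finger as it falls, stop it there while its front edge is still at least 5 cm above the case, then lower it slowly by its overhanging front edge until it lies flat on the case, and take the hand away. The lid is only touched, lightly, never gripped, and the slates in the case and the tools on the bench stay where they lie.

Things in the scene. Friction and masses are not known exactly. Their poses are not given: they have to be found in the camera images.
- case: Small open plywood box fixed to the bench, 130 mm deep (its x), 196 mm wide (its y), rim 105 mm above the bench, walls 9 mm; two compartments of cut slates, none nearer than 30 mm to the rim. Origin: centre of its underside. x points from its front wall to the hinged rear wall, z up; the front faces the robot, turned more or less to the right, the hinge is on the far or left side.
- lid_edge (a point): Middle of the lid's rounded front edge (half-way through the 10 mm thickness); with the lid standing open this is the middle of its top edge, about 275 mm above the bench.
- lid_hinge (a point): Middle of the hinge line at the top of the case's rear wall, 68 mm behind the case's centre and 105 mm above the bench; the hinge line runs along the case's y axis.
- lid (a joint): Lid angle: 0 shut flat on the rim, pi/2 straight up, 1.75 leaning back on its stop (start). Balances at about 1.52, below that it falls shut. Some 0.5 N at the edge tips it. A rotary damper (about 0.26 N m s/rad) slows the fall: slow at first, 2 to 4 s in all from just past balance, but at the end 0.8 to 1.1 rad/s, a slam.
- top_slate_left: Loose cut slate, about 62 x 96 x 8 mm, lying on top of the stack in the left (+y) compartment; not to be disturbed. Origin: centre of its underside.
- top_slate_right: Loose cut slate, about 64 x 100 x 8 mm, on the stack in the right (-y) compartment; not to be disturbed. Origin: centre of its underside.
- chisel: Loose steel slater's chisel, 298 mm long, 36 mm wide, 21 mm high, lying on the bench to the right in front of the case; not to be disturbed. Origin: centre of its underside.
- pencil: Loose red carpenter's pencil, 178 mm long, 8 mm high, lying on the bench to the left in front of the case; not to be disturbed. Origin: centre of its underside.
- square: Loose try square, steel blade and beech stock, 120 x 216 x 16 mm, lying on the bench farther left; not to be disturbed. Origin: centre of its underside.
- lid_panel (a point): The lid: flat plywood board 10 mm thick, 206 mm wide, 170 mm from hinge line to rounded front edge. Shut, the edge overhangs the case's front wall by 37 mm, underside 105 mm above the bench, free from below. Origin: middle of the hinge line, in the underside's plane; -x runs to the front edge, +z out of the outer face. About 0.3 kg, varies. Battens 8 mm deep under it start 56 mm from the edge.

How it is judged:
By the outcome, as a careful person would: the job done as asked, in the order asked, and still so for the second after the job is handed in, with the robot touching nothing.
It also fails if it takes over 46 s, if anything falls off the work surface, if the arm or the gripper's body presses on something with over 40 N, if the wrist force passes 120 N, or if a joint passes its speed limit or range.

## Robot

A 6-joint arm with a two-finger parallel gripper is mounted at the origin on the work surface; the furniture and walls round the work are solid. World frame = base frame: x ahead of the robot, y to its left, z up, the work surface at z = 0. Lengths are in mm, angles in rad, forces in N, time in s.
With the tool pointing down it reaches from about 325 to 900 mm from the base axis. Payload 6.1 kg.
Tool frame: the origin (TCP) lies on the centre line of the jaws, within the pads' length; the fingertips stand 17 mm ahead of it and the grasp point (between the pads) lies 2 mm behind it; z points along the fingers, y is the line along which they close (so a half turn about z gives the same grasp; the last joint's range is limited). The gripper opens to 87 mm and grips with 3 to 60 N. Pads are 19 mm wide; open, the fingers measure 117 mm over their backs; the gripper's body (75 mm by 190 mm) begins 51 mm behind the grasp point.
Start: joints at [-1.294, 0.22, 1.526, -0, 1.395, -0.126], TCP at [244.99, -574.975, 239.538] pointing down, gripper open.
Joint ranges: [-2.98, 2.98], [-0.91, 2.08], [0.09, 2.57], [-1.24, 4.39], [0.2, 2.65], [-2.68, 2.68]. Speed limits (rad/s): [2.57, 2.57, 3.01, 3.14, 3.14, 3.14].

## Interface

Orientations are given as a rotation vector (axis times angle).
In Python, from cell import get_obs, get_image, close_job gives the robot as it stands. The module is installed in compiled form; this text tells all that it offers.
- The arm moves only by the tool move_arm, never from a script. Its argument "motion" is a list of rows, each a list of 7 numbers: the turn, a rotation vector about the tool's x, y, z in degrees, then the shift along the tool's x, y, z in cm, then the closure, from 0 (fully open) to 1 (shut). A call has 1 to 10 rows; each row is the pose to reach, as a shift and turn from the pose commanded when the call began, along the tool's axes at that moment; what a row does not reach only later rows make up. A row lasts 1/12 s, in which the tool goes at most 41.7 mm and 7.16 degrees, less where a joint would pass 70% of its speed; a pose out of reach is approached as far as the arm can. A call with a gripper value outside its range is refused whole. The fingers move at their own pace and stop on an object; "newtons" is the grip in N (left out, the last holds). Time passes only in rows, so rows that repeat a pose let the fingers close. It gives the time, the measured TCP pose, the force, the opening and the grip force at its end, in the units of the state.
- get_obs(): the state, without advancing time (a new reading comes with each control period).
- get_image(name): name is "side" or "top" or "wrist"; returns a dict with "image" (480x640x3 uint8, blue, green, red), "range_z" (480x640 float32, mm along the optical axis (not along the pixel's ray), 0 where there is no reading), "fx", "fy", "cx", "cy" (pixels), "cam_to_world" (4x4, takes a point from camera to world coordinates). Camera axes: x right, y down, z forward; pixel columns grow to the right and rows downward; lengths in mm; the calibration is good to about 2 mm. A picture is of the moment at which its call begins.
- close_job(): hands the job in; it is judged then, once.
The state is a dict: "time": time; "q": joint angles; "joint_velocities": joint speeds; "tau": joint torques, N m; "tcp_pos": TCP position; "orientation": TCP orientation; "force": force on the tool from outside, world axes, zero at the start; "moment": the same for the moment, N m; "gripper_width": finger opening in mm; "finger_force": force on a finger pad.
Only numpy, scipy, OpenCV 4.12 (cv2) and the standard library are available. Lean on these libraries where they do the work, as an engineer would, in place of code of your own. Each camera call takes 0.05 s, during which the arm holds its last target. There are 200 camera calls.

## Working session

There is one attempt and no reset: what is moved stays moved. The work goes in short steps, Python scripts to look and compute and a tool call to move; the robot and the scene stay as the last step left them, time stands still between calls to the robot, and variables do not carry over. Pictures are saved under pics/ and viewed, at most 10 in all, crops included, and the job is handed in when it is done.

Besides the shell and the picture viewer there is one more tool, called after ">>>" in YAML: its name, and indented under it one key for each argument. move_arm: Moves the arm, as the interface text tells. Its arguments: {"type":"object","properties":{"motion":{"type":"array","items":{"type":"array","items":{"type":"number"}}},"newtons":{"type":"number"}},"required":["motion"]}

```bash
mkdir -p pics; cat > h.py <<'E'
import numpy as np, cv2
from cell import get_obs, get_image, close_job
def pts(im):
    z=im["range_z"].astype(float); v,u=np.mgrid[0:480,0:640]
    P=np.stack([(u-im["cx"])/im["fx"]*z,(v-im["cy"])/im["fy"]*z,z,np.ones_like(z)],-1)
    W=(P@np.array(im["cam_to_world"]).T)[...,:3]; W[z==0]=np.nan
    return W
E
python3 - <<'E'
from h import *
ims=[]
for n in ("side","top"):
    im=get_image(n); ims.append(im["image"]); np.savez(""+n+"0.npz",**im)
    print(n,im["fx"],im["cx"],np.round(im["cam_to_world"],3).tolist())
cv2.imwrite("pics/side0.png",ims[0]);cv2.imwrite("pics/top0.png",ims[1])
o=get_obs();print(o["time"],o["tcp_pos"],o["orientation"],o["gripper_width"])
E
```

```text
side 518.3127910553499 319.0569006105107 [[0.998, -0.05, 0.031, 473.724], [-0.057, -0.65, 0.758, -715.697], [-0.018, -0.758, -0.652, 713.772], [0.0, 0.0, 0.0, 1.0]]
top 488.44644305330957 322.6536843989242 [[-0.01, -0.997, 0.073, 414.189], [-1.0, 0.009, -0.021, 24.43], [0.02, -0.073, -0.997, 1047.512], [0.0, 0.0, 0.0, 1.0]]
0.1 [ 244.8427667  -574.45501533  238.5517575 ] [-3.07635092e+00 -6.28020866e-01  1.49862200e-04] 86.91718122283238
```

View pics/side0.png

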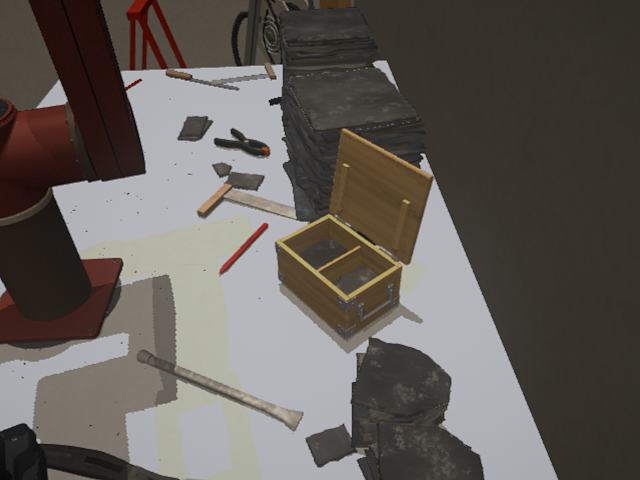

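View pics/top0.png

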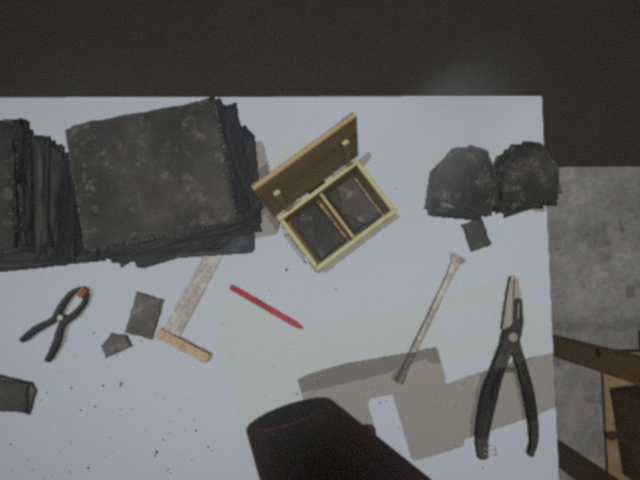

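The side view shows the open case around (340,275) with the lid standing behind it, its top edge from (345,130) to (432,178). In the top view the rim's centre is near (337,217), with the lid along (255,187)-(355,115). The pencil lies left-front and the chisel right-front. Next I measure the rim and lid.

```bash
python3 - <<'E'
from h import *
T=dict(np.load("top0.npz")); S=dict(np.load("side0.npz"))
for n,I in (("top",T),("side",S)):
    W=pts(I); hsv=cv2.cvtColor(I["image"],cv2.COLOR_BGR2HSV)
    v,u=np.mgrid[0:480,0:640]
    wood=(hsv[...,1]>90)&(hsv[...,0]>8)&(hsv[...,0]<35)
    roi=((u>240)&(u<410)&(v>100)&(v<280)) if n=="top" else ((u>270)&(u<445)&(v>120)&(v<350))
    m=wood&roi&np.isfinite(W[...,2])
    rim=m&(abs(W[...,2]-105)<6)
    if n=="top": rim&=(hsv[...,2]>120)
    p=W[rim][:,:2].astype(np.float32)
    print(n,"rim",len(p),cv2.minAreaRect(p), np.median(W[rim][:,2]))
    lid=m&(W[...,2]>135)
    q=W[lid]; 
    c=np.median(q,0)
    for _ in range(5):
        U,s,Vt=np.linalg.svd(q-q.mean(0),full_matrices=False); d=(q-q.mean(0))@Vt[2]; 
        q=q[abs(d)<max(2.5*np.median(abs(d)),2)]
    print("lid",len(q),q.mean(0),"n",Vt[2],"zmax",np.percentile(W[lid][:,2],[50,99,100]))
    top=W[lid&(W[...,2]>262)]; 
    if len(top)>5: print("topedge",len(top),top.mean(0),cv2.minAreaRect(top[:,:2].astype(np.float32)))
def ext(mask,W,nm):
    m=mask&np.isfinite(W[...,2]); n,l,st,c=cv2.connectedComponentsWithStats(m.astype(np.uint8))
    k=1+np.argmax(st[1:,4]); p=W[l==k]; print(nm,st[k],cv2.boxPoints(cv2.minAreaRect(p[:,:2].astype(np.float32))).round().tolist(),np.percentile(p[:,2],95))
W=pts(T);hsv=cv2.cvtColor(T["image"],cv2.COLOR_BGR2HSV);v,u=np.mgrid[0:480,0:640]
ext((hsv[...,1]>150)&((hsv[...,0]<8)|(hsv[...,0]>172))&(v<340)&(v>280)&(u>220)&(u<310),W,"pencil")
ext((W[...,2]>5)&(u>390)&(u<470)&(v>250)&(v<390),W,"chisel")
ext((W[...,2]>5)&(u>60)&(u<262)&(v<265),W,"stack")
o=get_obs(); print(o["force"])
E
```

```text
top rim 0 ((0.0, 0.0), (0.0, 0.0), 0.0) nan
lid 1269 [609.34258843  26.51311227 227.52660497] n [-0.79253215 -0.58089861  0.18560606] zmax [239.10538363 273.3809866  276.37971302]
topedge 500 [618.64782007  28.64437338 269.50201206] ((613.277099609375, 36.219482421875), (8.897541046142578, 201.5299072265625), 36.82433319091797)
side rim 1820 ((535.15234375, -0.4422607421875), (165.96868896484375, 242.00650024414062), 34.03895568847656) 105.67405214837817
lid 5741 [609.63084077  19.72452438 211.13221362] n [-0.79479387 -0.57929011  0.18090238] zmax [211.91236089 273.77016492 275.70214742]
topedge 891 [619.30988224  25.94496944 269.18317384] ((615.1036987304688, 33.34080505371094), (13.37601089477539, 207.11593627929688), 36.049224853515625)
pencil [237 290   5   4   7] [[379.0, 176.0], [382.0, 175.0], [386.0, 184.0], [383.0, 186.0]] 10.421634237625222
chisel [ 394  254   69  131 1058] [[183.0, -166.0], [448.0, -300.0], [460.0, -276.0], [195.0, -142.0]] 18.042295553594336
stack [   61    96   201   169 28830] [[419.0, 535.0], [469.0, 95.0], [732.0, 124.0], [682.0, 565.0]] 263.5196023631407
[ 0.78607069 -0.49793919  0.28712329]
  return _methods._mean(a, axis=axis, dtype=dtype,
  ret = ret.dtype.type(ret / rcount)
```

```bash
cat >> h.py <<'E'
from scipy.spatial.transform import Rotation as Ro
r=np.array([.808,.589,0]); l=np.array([-.589,.808,0]); u=np.array([0,0,1.])
H=np.array([587.5,15.6,105.])   # hinge middle
def pose(x,y,z,a):   # TCP target: x along case x from hinge, y lateral, z world; a = pitch down in deg
    a=np.radians(a); Y=r*np.sin(a)+u*np.cos(a); Z=r*np.cos(a)-u*np.sin(a)
    return H*[1,1,0]+x*r+y*l+z*u, Ro.from_matrix(np.c_[np.cross(Y,Z),Y,Z])
def now():
    o=get_obs(); return np.array(o["tcp_pos"]),Ro.from_rotvec(o["orientation"])
def row(T,S=None):
    p,R=S or now(); return (R.inv()*T[1]).as_rotvec(degrees=True).round(1).tolist()+(R.inv().apply(T[0]-p)/10).round(2).tolist()
def st():
    o=get_obs(); p=np.array(o["tcp_pos"])-H*[1,1,0]; R=Ro.from_rotvec(o["orientation"]).as_matrix()
    print("t%.2f rel x%.1f y%.1f z%.1f pitch%.1f"%(o["time"],p@r,p@l,p[2],np.degrees(np.arctan2(-R[2,2],R[:,2]@r))),"F",np.round(o["force"],1),"Fr%.2f"%(np.array(o["force"])@r),"q",np.round(o["q"],2),"w%.0f"%o["gripper_width"])
E
python3 - <<'E'
from h import *
st(); print(row(pose(80,0,370,90)))
I=dict(np.load("side0.npz")); W=pts(I); hsv=cv2.cvtColor(I["image"],cv2.COLOR_BGR2HSV)
v,us=np.mgrid[0:480,0:640]
# rim points in the case frame
m=(us>270)&(us<410)&(v>200)&(v<310)&(abs(W[...,2]-105)<2.5)&(hsv[...,2]>120)&(hsv[...,1]>90)
P=W[m]-H; print(len(P),np.percentile(P@r,[1,5,50,95,99]),np.percentile(P@l,[1,5,50,95,99]))
E
```

```text
t0.10 rel x-624.4 y-274.9 z238.6 pitch90.0 F [ 0.8 -0.5  0.3] Fr0.34 q [-1.29  0.22  1.53  0.    1.39 -0.13] w87
[-0.1, -0.1, -103.0, 62.45, -42.68, -13.05]
1012 [-131.98644096 -131.21814516  -84.41901086   -4.49974742   -2.99465457] [-98.97944644 -97.46572948 -20.19490807  93.2146094   95.51624537]
```

>>> move_arm:
  motion:
    - [0, 0, -103, 62.5, -42.7, -13, 1]
    - [0, 0, -103, 62.5, -42.7, -13, 1]
    - [0, 0, -103, 62.5, -42.7, -13, 1]
    - [0, 0, -103, 62.5, -42.7, -13, 1]
    - [0, 0, -103, 62.5, -42.7, -13, 1]
    - [0, 0, -103, 62.5, -42.7, -13, 1]
    - [0, 0, -103, 62.5, -42.7, -13, 1]
    - [0, 0, -103, 62.5, -42.7, -13, 1]
    - [0, 0, -103, 62.5, -42.7, -13, 1]
    - [0, 0, -103, 62.5, -42.7, -13, 1]
  newtons: 10

```text
time: 0.93
tcp_pos: [466.6, -226.9, 310.1]
orientation: [-2.121, -2.317, 0.0]
force: [-0.2, -0.1, 0.4]
gripper_width: 28.1
finger_force: 0.0
```

```bash
python3 -c "
from h import *
st(); print(row(pose(-240,0,330,52)))"
```

```text
t0.93 rel x-240.6 y-124.7 z310.1 pitch90.0 F [-0.2 -0.1  0.4] Fr-0.17 q [-0.6  -0.07  1.71 -0.    1.51 -0.69] w28
[-37.1, 10.3, -29.9, 10.72, -6.38, -1.98]
```

>>> move_arm:
  motion:
    - [-37, 10, -30, 10.7, -6.4, -2, 1]
    - [-37, 10, -30, 10.7, -6.4, -2, 1]
    - [-37, 10, -30, 10.7, -6.4, -2, 1]
    - [-37, 10, -30, 10.7, -6.4, -2, 1]
    - [-37, 10, -30, 10.7, -6.4, -2, 1]
    - [-37, 10, -30, 10.7, -6.4, -2, 1]
    - [-37, 10, -30, 10.7, -6.4, -2, 1]
    - [-37, 10, -30, 10.7, -6.4, -2, 1]

```text
time: 1.6
tcp_pos: [392.3, -128.2, 328.1]
orientation: [1.239, 2.417, 0.831]
force: [-0.5, 0.7, -0.2]
gripper_width: 0.4
finger_force: 0.0
```

```bash
python3 -c "
from h import *
st(); print(row(pose(-240,0,330,52)),row(pose(-235,0,100,45)))"
```

```text
t1.60 rel x-242.4 y-1.2 z328.1 pitch52.0 F [-0.5  0.7 -0.2] Fr0.01 q [-1.06 -0.56  2.17  0.66  1.6  -1.68] w0
[0.0, 0.4, -0.2, 0.12, 0.31, -0.0] [-7.0, 0.4, -0.2, 0.19, -13.46, 18.43]
```

>>> move_arm:
  motion:
    - [-7, 0, 0, 0.2, -13.5, 18.4, 1]
    - [-7, 0, 0, 0.2, -13.5, 18.4, 1]
    - [-7, 0, 0, 0.2, -13.5, 18.4, 1]
    - [-7, 0, 0, 0.2, -13.5, 18.4, 1]
    - [-7, 0, 0, 0.2, -13.5, 18.4, 1]
    - [-7, 0, 0, 0.2, -13.5, 18.4, 1]
    - [-7, 0, 0, 0.2, -13.5, 18.4, 1]
    - [-7, 0, 0, 0.2, -13.5, 18.4, 1]

```text
time: 2.27
tcp_pos: [398.1, -122.1, 101.6]
orientation: [1.194, 2.333, 0.963]
force: [1.4, 0.4, 0.2]
gripper_width: 0.6
finger_force: 0.0
```

```bash
python3 -c "
from h import *
st(); print(row(pose(-100,0,350,90)),row(pose(-235,0,330,52)));cv2.imwrite('pics/s1.png',get_image('side')['image'])"
```

```text
t2.27 rel x-234.1 y0.3 z101.6 pitch45.1 F [1.4 0.4 0.2] Fr1.37 q [-1.12 -0.17  2.42  0.84  1.21 -2.18] w1
[44.9, 0.1, -0.3, 0.04, 27.03, -8.15] [6.9, 0.2, -0.2, -0.04, 16.05, -16.25]
```

View pics/s1.png

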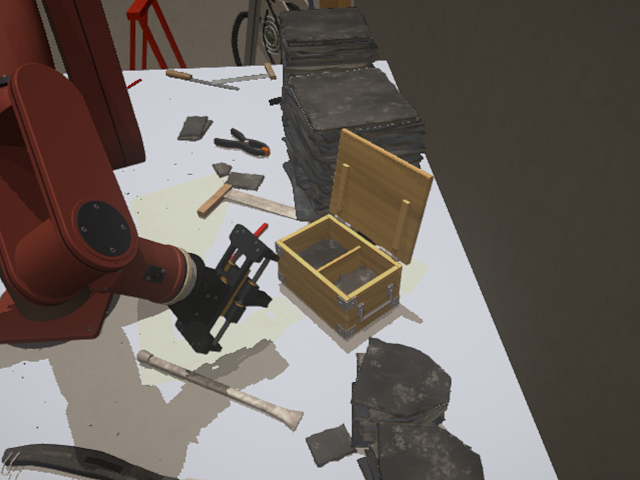

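The fingers (at about (262,298)) reach the final lowering area clear of the case and tools. Now up and over behind the lid.

```bash
python3 -c "
from h import *
print(row(pose(-235,0,360,60)),row(pose(75,0,350,90)))"
```

```text
[14.8, 0.4, -0.1, -0.0, 18.09, -18.28] [44.8, 0.3, -0.2, 0.17, 39.36, 4.29]
```

>>> move_arm:
  motion:
    - [15, 0, 0, 0, 18, -18.3, 1]
    - [15, 0, 0, 0, 18, -18.3, 1]
    - [15, 0, 0, 0, 18, -18.3, 1]
    - [15, 0, 0, 0, 18, -18.3, 1]
    - [15, 0, 0, 0, 18, -18.3, 1]
    - [15, 0, 0, 0, 18, -18.3, 1]
    - [45, 0, 0, 0.1, 39.4, 4.3, 1]
    - [45, 0, 0, 0.1, 39.4, 4.3, 1]
    - [45, 0, 0, 0.1, 39.4, 4.3, 1]
    - [45, 0, 0, 0.1, 39.4, 4.3, 1]

```text
time: 3.15
tcp_pos: [501.4, -49.1, 344.8]
orientation: [1.409, 2.73, 0.162]
force: [-0.8, -2.1, 1.7]
gripper_width: 0.5
finger_force: 0.0
```

```bash
python3 -c "
from h import *
st(); print(row(pose(75,0,350,90)),row(pose(70,0,277,90)))"
```

```text
t3.15 rel x-107.7 y-1.6 z344.8 pitch82.9 F [-0.8 -2.1  1.7] Fr-1.88 q [-0.32 -0.2   1.76  0.09  1.5  -0.94] w0
[7.1, 0.6, -0.7, 0.38, 18.19, 1.73] [7.1, 0.6, -0.7, 0.44, 16.8, 8.91]
```

>>> move_arm:
  motion:
    - [7, 0.6, -0.7, 0.4, 18.2, 1.7, 1]
    - [7, 0.6, -0.7, 0.4, 18.2, 1.7, 1]
    - [7, 0.6, -0.7, 0.4, 18.2, 1.7, 1]
    - [7, 0.6, -0.7, 0.4, 18.2, 1.7, 1]
    - [7, 0.6, -0.7, 0.4, 18.2, 1.7, 1]
    - [7, 0.6, -0.7, 0.4, 18.2, 1.7, 1]
    - [7, 0.6, -0.7, 0.4, 17.3, 9, 1]
    - [7, 0.6, -0.7, 0.4, 17.3, 9, 1]
    - [7, 0.6, -0.7, 0.4, 17.3, 9, 1]
    - [7, 0.6, -0.7, 0.4, 17.3, 9, 1]

```text
time: 3.98
tcp_pos: [644.6, 61.4, 271.4]
orientation: [-1.411, -2.794, -0.007]
force: [0.3, -0.6, 1.3]
gripper_width: 0.6
finger_force: 0.0
```

```bash
python3 -c "
from h import *
st(); print(row(pose(0,0,276,90)));cv2.imwrite('pics/s2.png',get_image('side')['image'][60:300,200:520]);st()"
```

```text
t3.98 rel x73.1 y3.4 z271.4 pitch90.1 F [ 0.3 -0.6  1.3] Fr-0.08 q [-0.03  0.26  1.42  0.01  1.47 -0.67] w1
[-0.1, -0.7, 0.3, -0.3, -7.32, -0.46]
t4.03 rel x74.2 y2.5 z273.7 pitch89.9 F [0.1 0.1 0.5] Fr0.09 q [-0.03  0.26  1.42  0.01  1.47 -0.67] w0
```

View pics/s2.png

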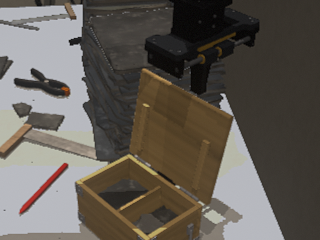

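The finger hangs behind the lid's middle (crop (200,80)), its tip just below the top edge. Now pull forward.

>>> move_arm:
  motion:
    - [0, 0, 0, 0, -0.5, 0, 1]
    - [0, 0, 0, 0, -1, 0, 1]
    - [0, 0, 0, 0, -1.5, 0, 1]
    - [0, 0, 0, 0, -1.9, 0, 1]
    - [0, 0, 0, 0, -2.3, 0, 1]
    - [0, 0, 0, 0, -2.7, 0, 1]
    - [0, 0, 0, 0, -3.1, 0, 1]
    - [0, 0, 0, 0, -3.5, 0, 1]
    - [0, 0, 0, 0, -3.9, 0, 1]
    - [0, 0, 0, 0, -4.3, 0, 1]

```text
time: 4.87
tcp_pos: [611.0, 36.0, 270.6]
orientation: [-1.41, -2.796, -0.009]
force: [-0.1, 0.1, 0.1]
gripper_width: 0.4
finger_force: 0.4
```

```bash
cat >> h.py <<'E'
def lid(tag=None):   # lid angle from range points beside the hand, side view
    I=get_image("side"); W=pts(I); hsv=cv2.cvtColor(I["image"],cv2.COLOR_BGR2HSV)
    P=W-H; x,y,z=P@r,P@l,P[...,2]
    m=(hsv[...,1]>90)&(hsv[...,0]>8)&(hsv[...,0]<35)&(abs(y)<105)&(x>-190)&(x<60)&(z>12)&(np.hypot(x,z)<185)
    rho=np.hypot(x,z)[m]; th=np.arctan2(z,-x)[m]
    k=rho>120; print("lid n",m.sum(),k.sum(),"theta pct",np.percentile(th[k],[10,50,90]).round(2) if k.sum() else None,"rho99",np.percentile(rho,99).round() if m.sum() else None)
    if tag: cv2.imwrite("pics/%s.png"%tag,I["image"][60:360,200:520])
E
python3 -c "
from h import *
st(); lid(); print(row(pose(2,0,274,90)))"
```

```text
t4.87 rel x31.0 y2.6 z270.6 pitch90.0 F [-0.1  0.1  0.1] Fr-0.02 q [-0.07  0.18  1.52  0.01  1.45 -0.71] w0
lid n 7225 2668 theta pct [1.64 1.65 1.66] rho99 172.0
[-0.0, -0.7, 0.4, -0.23, -2.84, -0.35]
```

>>> move_arm:
  motion:
    - [0, 0, 0, 0, -0.5, 0, 1]
    - [0, 0, 0, 0, -1, 0, 1]
    - [0, 0, 0, 0, -1.5, 0, 1]
    - [0, 0, 0, 0, -2.0, 0, 1]
    - [0, 0, 0, 0, -2.4, 0, 1]
    - [0, 0, 0, 0, -2.7, 0, 1]

```text
time: 5.42
tcp_pos: [589.0, 19.7, 270.5]
orientation: [-1.41, -2.796, -0.008]
force: [0.1, 1.0, -0.0]
gripper_width: 0.4
finger_force: 0.2
```

```bash
python3 -c "
from h import *
st(); lid(); S=now();print(row(pose(5,0,350,90)),row(pose(-240,0,330,52)))"
```

```text
t5.42 rel x3.6 y2.5 z270.5 pitch90.0 F [ 0.1  1.  -0. ] Fr0.67 q [-0.11  0.12  1.58  0.01  1.45 -0.74] w0
lid n 6104 2328 theta pct [1.47 1.47 1.49] rho99 172.0
[-0.0, -0.7, 0.4, -0.15, 0.16, -7.96] [-38.0, -0.8, 0.1, -0.02, -24.33, -5.95]
```

>>> move_arm:
  motion:
    - [0, 0, 0, 0, -0.5, 0, 1]
    - [0, 0, 0, 0, -0.8, 0, 1]
    - [0, 0, 0, 0, 0.5, -2.5, 1]
    - [0, 0, 0, 0, 0.5, -6, 1]
    - [-38, 0, 0, 0, -24.3, -6, 1]
    - [-38, 0, 0, 0, -24.3, -6, 1]
    - [-38, 0, 0, 0, -24.3, -6, 1]
    - [-38, 0, 0, 0, -24.3, -6, 1]
    - [-38, 0, 0, 0, -24.3, -6, 1]
    - [-38, 0, 0, 0, -24.3, -6, 1]

```text
time: 6.3
tcp_pos: [417.9, -107.2, 330.2]
orientation: [1.244, 2.456, 0.816]
force: [-0.9, -1.3, -0.7]
gripper_width: 0.6
finger_force: 0.0
```

```bash
python3 -c "
from h import *
st(); lid(); S=now();print(row(pose(-195,0,260,52)),row(pose(-160,0,262,52)),row(pose(-111,0,221,52)))"
```

```text
t6.30 rel x-209.3 y0.7 z330.2 pitch53.6 F [-0.9 -1.3 -0.7] Fr-1.48 q [-0.93 -0.53  2.14  0.64  1.55 -1.59] w1
lid n 5152 2178 theta pct [1.32 1.32 1.35] rho99 173.0
[-1.6, -0.5, -1.0, 0.2, -2.12, 6.79] [-1.6, -0.5, -1.0, 0.23, 0.81, 8.71] [-1.6, -0.5, -1.0, 0.2, 2.33, 14.91]
```

>>> move_arm:
  motion:
    - [-1.6, -0.5, -1, 0.1, 0.3, 4, 1]
    - [-1.6, -0.5, -1, 0.2, 0.8, 8, 1]
    - [-1.6, -0.5, -1, 0.2, 1.6, 12, 1]
    - [-1.6, -0.5, -1, 0.2, 2.3, 14.9, 1]
    - [-1.6, -0.5, -1, 0.2, 2.3, 14.9, 1]

```text
time: 6.77
tcp_pos: [501.4, -36.9, 218.0]
orientation: [1.22, 2.448, 0.838]
force: [-0.3, 0.9, 0.0]
gripper_width: 0.6
finger_force: 0.0
```

```bash
python3 -c "
from h import *
st(); lid('s3')"
```

```text
t6.77 rel x-100.5 y8.3 z218.0 pitch52.5 F [-0.3  0.9  0. ] Fr0.26 q [-0.64 -0.32  2.22  0.7   1.15 -1.55] w1
lid n 3660 1516 theta pct [1.2  1.21 1.24] rho99 173.0
```

View pics/s3.png

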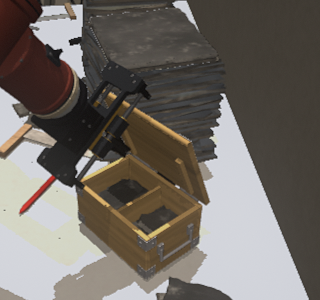

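The finger waits under the falling lid. I hold still for the catch.

>>> move_arm:
  motion:
    - [0, 0, 0, 0, 0, 0, 1]
    - [0, 0, 0, 0, 0, 0, 1]
    - [0, 0, 0, 0, 0, 0, 1]
    - [0, 0, 0, 0, 0, 0, 1]
    - [0, 0, 0, 0, 0, 0, 1]
    - [0, 0, 0, 0, 0, 0, 1]
    - [0, 0, 0, 0, 0, 0, 1]
    - [0, 0, 0, 0, 0, 0, 1]
    - [0, 0, 0, 0, 0, 0, 1]
    - [0, 0, 0, 0, 0, 0, 1]

```text
time: 7.65
tcp_pos: [502.3, -40.5, 222.9]
orientation: [1.217, 2.442, 0.834]
force: [-1.3, -1.5, -0.0]
gripper_width: 0.8
finger_force: 0.6
```

```bash
python3 -c "
from h import *
st(); lid()"
```

```text
t7.65 rel x-101.9 y4.8 z222.9 pitch52.3 F [-1.3 -1.5 -0. ] Fr-1.94 q [-0.65 -0.33  2.22  0.7   1.15 -1.55] w1
lid n 1189 598 theta pct [0.93 0.95 0.98] rho99 173.0
```

>>> move_arm:
  motion:
    - [0, 0, 0, 0, 0, 0, 1]
    - [0, 0, 0, 0, 0, 0, 1]
    - [0, 0, 0, 0, 0, 0, 1]
    - [0, 0, 0, 0, 0, 0, 1]
    - [0, 0, 0, 0, 0, 0, 1]
    - [0, 0, 0, 0, 0, 0, 1]
    - [0, 0, 0, 0, 0, 0, 1]
    - [0, 0, 0, 0, 0, 0, 1]
    - [0, 0, 0, 0, 0, 0, 1]
    - [0, 0, 0, 0, 0, 0, 1]

```text
time: 8.53
tcp_pos: [502.4, -40.4, 222.9]
orientation: [1.217, 2.442, 0.835]
force: [-0.7, -2.1, -0.1]
gripper_width: 0.1
finger_force: 0.5
```

```bash
cat >> h.py <<'E'
def under(th,a,s=160,k=0):  # TCP so that the upper finger back meets underside point s at lid angle th; k mm along finger from TCP
    A=np.radians(a); Y=np.array([np.sin(A),np.cos(A)]); Z=np.array([np.cos(A),-np.sin(A)])
    c=np.array([-s*np.cos(th),s*np.sin(th)+105])-15*Y-k*Z
    return pose(c[0],5,c[1],a)
E
python3 -c "
from h import *
st(); lid('s4'); S=now()
S=(S[0]+0,S[1])
for th,a,s in ((.9,50,153),(.8,48,155),(.7,46,158),(.6,44,161),(.5,42,164)):
  T=under(th,a,s); print(th,a,T[0].round(),row(T))"
```

```text
t8.53 rel x-101.8 y4.9 z222.9 pitch52.3 F [-0.7 -2.1 -0.1] Fr-1.82 q [-0.65 -0.33  2.22  0.7   1.15 -1.55] w0
lid n 1190 596 theta pct [0.94 0.95 0.98] rho99 173.0
0.9 50 [498. -43. 215.] [-2.3, -0.6, 0.7, 0.02, -0.85, 0.32]
0.8 48 [488. -51. 206.] [-4.3, -0.6, 0.7, 0.04, -2.4, 0.27]
0.7 46 [478. -58. 196.] [-6.3, -0.7, 0.7, 0.06, -3.98, 0.28]
0.6 44 [469. -65. 185.] [-8.3, -0.7, 0.7, 0.07, -5.59, 0.45]
0.5 42 [460. -71. 172.] [-10.3, -0.7, 0.7, 0.09, -7.21, 0.8]
```

View pics/s4.png

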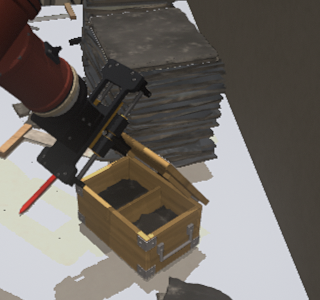

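The lid rests still at about 0.95 rad on the back of the upper finger (crop ~(125,150)), its front edge ~14 cm above the rim. Now I lower it slowly.

>>> move_arm:
  motion:
    - [-0.5, 0, 0, 0, -0.3, 0, 1]
    - [-1, 0, 0, 0, -0.6, 0.1, 1]
    - [-1.6, 0, 0, 0, -0.9, 0.1, 1]
    - [-2.1, 0, 0, 0, -1.2, 0.1, 1]
    - [-2.6, 0, 0, 0, -1.6, 0.2, 1]
    - [-3.2, 0, 0, 0, -1.9, 0.2, 1]
    - [-3.7, 0, 0, 0, -2.2, 0.2, 1]
    - [-4.2, 0, 0, 0, -2.6, 0.3, 1]
    - [-4.8, 0, 0, 0, -2.9, 0.3, 1]
    - [-5.3, 0, 0, 0, -3.2, 0.3, 1]

```text
time: 9.42
tcp_pos: [483.3, -54.7, 200.6]
orientation: [1.184, 2.374, 0.937]
force: [-0.7, -1.4, -0.9]
gripper_width: 0.2
finger_force: 0.4
```

```bash
python3 -c "
from h import *
st(); lid()
for th,a,s in ((.7,46,158),(.6,44,161),(.5,42,164),(.4,40,166)):
  T=under(th,a,s); print(th,a,row(T))"
```

```text
t9.42 rel x-125.6 y4.6 z200.6 pitch46.9 F [-0.7 -1.4 -0.9] Fr-1.44 q [-0.77 -0.33  2.3   0.82  1.18 -1.75] w0
lid n 1645 738 theta pct [0.74 0.78 0.81] rho99 172.0
0.7 46 [-0.9, -0.7, 0.6, 0.03, -0.66, -0.12]
0.6 44 [-2.9, -0.7, 0.6, 0.05, -2.28, -0.09]
0.5 42 [-4.9, -0.7, 0.6, 0.06, -3.92, 0.1]
0.4 40 [-6.9, -0.7, 0.6, 0.08, -5.53, 0.56]
```

>>> move_arm:
  motion:
    - [-0.4, 0, 0, 0, -0.3, 0, 1]
    - [-0.8, 0, 0, 0, -0.6, 0, 1]
    - [-1.2, 0, 0, 0, -0.9, 0, 1]
    - [-1.6, 0, 0, 0, -1.2, 0, 1]
    - [-2, 0, 0, 0, -1.6, 0, 1]
    - [-2.4, 0, 0, 0, -1.9, 0, 1]
    - [-2.8, 0, 0, 0, -2.2, 0, 1]
    - [-3.2, 0, 0, 0, -2.6, 0, 1]
    - [-3.6, 0, 0, 0, -2.9, 0, 1]
    - [-4, 0, 0, 0, -3.2, 0, 1]

```text
time: 10.3
tcp_pos: [464.7, -68.8, 178.9]
orientation: [1.157, 2.322, 1.011]
force: [0.3, -0.7, -0.2]
gripper_width: 0.4
finger_force: 0.5
```

```bash
python3 -c "
from h import *
st(); lid()
for th,a,s in ((.5,42,164),(.4,40,166),(.3,40,168),(.2,40,168)):
  T=under(th,a,s); print(th,a,row(T))"
```

```text
t10.30 rel x-148.9 y4.2 z178.9 pitch43.0 F [ 0.3 -0.7 -0.2] Fr-0.16 q [-0.89 -0.3   2.36  0.89  1.22 -1.92] w0
lid n 3343 1216 theta pct [0.55 0.59 0.61] rho99 171.0
0.5 42 [-1.0, -0.7, 0.6, 0.07, -0.74, 0.05]
0.4 40 [-3.0, -0.7, 0.6, 0.08, -2.37, 0.4]
0.3 40 [-3.0, -0.7, 0.6, 0.09, -3.99, 0.87]
0.2 40 [-3.0, -0.7, 0.6, 0.1, -5.46, 1.67]
```

>>> move_arm:
  motion:
    - [-0.3, 0, 0, 0, -0.3, 0, 1]
    - [-0.6, 0, 0, 0, -0.6, 0, 1]
    - [-0.9, 0, 0, 0, -0.9, 0.1, 1]
    - [-1.2, 0, 0, 0, -1.2, 0.1, 1]
    - [-1.5, 0, 0, 0, -1.6, 0.2, 1]
    - [-1.8, 0, 0, 0, -1.9, 0.2, 1]
    - [-2.1, 0, 0, 0, -2.2, 0.3, 1]
    - [-2.4, 0, 0, 0, -2.6, 0.4, 1]
    - [-2.7, 0, 0, 0, -2.9, 0.5, 1]
    - [-3, 0, 0, 0, -3.2, 0.6, 1]

```text
time: 11.18
tcp_pos: [450.9, -79.2, 151.3]
orientation: [1.137, 2.281, 1.065]
force: [-0.1, -0.1, -1.1]
gripper_width: 0.7
finger_force: 0.5
```

```bash
python3 -c "
from h import *
st(); lid()
for th,a,s in ((.3,40,168),(.2,40,168),(.1,40,168),(0,40,168),(-.05,40,168)):
  T=under(th,a,s); print(th,a,row(T))"
```

```text
t11.18 rel x-166.2 y3.9 z151.3 pitch40.0 F [-0.1 -0.1 -1.1] Fr-0.15 q [-0.97 -0.22  2.39  0.95  1.23 -2.08] w1
lid n 4789 1674 theta pct [0.36 0.39 0.41] rho99 171.0
0.3 40 [0.0, -0.8, 0.5, 0.09, -0.8, 0.2]
0.2 40 [0.0, -0.8, 0.5, 0.1, -2.32, 0.93]
0.1 40 [0.0, -0.8, 0.5, 0.1, -3.75, 1.8]
0 40 [0.0, -0.8, 0.5, 0.1, -5.09, 2.82]
-0.05 40 [0.0, -0.8, 0.5, 0.09, -5.72, 3.37]
```

>>> move_arm:
  motion:
    - [0, 0, 0, 0, -0.3, 0.1, 1]
    - [0, 0, 0, 0, -0.6, 0.1, 1]
    - [0, 0, 0, 0, -0.9, 0.2, 1]
    - [0, 0, 0, 0, -1.1, 0.3, 1]
    - [0, 0, 0, 0, -1.4, 0.4, 1]
    - [0, 0, 0, 0, -1.7, 0.5, 1]
    - [0, 0, 0, 0, -2, 0.7, 1]
    - [0, 0, 0, 0, -2.2, 0.8, 1]
    - [0, 0, 0, 0, -2.4, 0.9, 1]
    - [0, 0, 0, 0, -2.6, 1.1, 1]

```text
time: 12.07
tcp_pos: [444.3, -84.2, 124.4]
orientation: [1.137, 2.282, 1.064]
force: [-3.7, -0.9, -1.1]
gripper_width: 0.3
finger_force: 1.3
```

```bash
python3 -c "
from h import *
st(); lid()
for th,a,s in ((.1,40,168),(.05,40,168),(0,40,168),(-.05,40,168)):
  T=under(th,a,s); print(th,a,row(T))"
```

```text
t12.07 rel x-174.5 y3.7 z124.4 pitch40.0 F [-3.7 -0.9 -1.1] Fr-3.52 q [-1.   -0.16  2.4   0.96  1.2  -2.16] w0
lid n 5614 1846 theta pct [0.19 0.22 0.23] rho99 170.0
0.1 40 [-0.0, -0.7, 0.6, 0.12, -1.19, 0.71]
0.05 40 [-0.0, -0.7, 0.6, 0.12, -1.87, 1.2]
0 40 [-0.0, -0.7, 0.6, 0.12, -2.52, 1.72]
-0.05 40 [-0.0, -0.7, 0.6, 0.12, -3.15, 2.28]
```

>>> move_arm:
  motion:
    - [0, 0, 0, 0, -0.2, 0.1, 1]
    - [0, 0, 0, 0, -0.4, 0.2, 1]
    - [0, 0, 0, 0, -0.6, 0.3, 1]
    - [0, 0, 0, 0, -0.8, 0.4, 1]
    - [0, 0, 0, 0, -1, 0.5, 1]
    - [0, 0, 0, 0, -1.2, 0.7, 1]
    - [0, 0, 0, 0, -1.4, 0.8, 1]
    - [0, 0, 0, 0, -1.6, 0.9, 1]
    - [0, 0, 0, 0, -1.8, 1.1, 1]
    - [0, 0, 0, 0, -1.9, 1.2, 1]

```text
time: 12.95
tcp_pos: [441.8, -85.9, 101.9]
orientation: [1.138, 2.282, 1.065]
force: [-1.0, -0.7, 0.6]
gripper_width: 0.8
finger_force: 0.1
```

```bash
python3 -c "
from h import *
st(); 
I=get_image('side'); W=pts(I)-H; cv2.imwrite('pics/s5.png',I['image'][60:360,200:520])
x,y,z=W@r,W@l,W[...,2]
for n in ('a',):
  for lo,hi in ((-160,-140),(-120,-100),(-80,-60),(-40,-20)):
    k=(x>lo)&(x<hi)&(y<-40)&(y>-100)&(z>-5)&(z<60); print(lo,k.sum(),np.median(z[k]).round(1))
print(row(under(0,40,168)),row(under(-.05,40,168)))"
```

```text
t12.95 rel x-177.5 y3.7 z101.9 pitch40.0 F [-1.  -0.7  0.6] Fr-1.22 q [-1.01 -0.09  2.41  0.98  1.17 -2.22] w1
-160 326 11.6
-120 308 11.2
-80 284 11.5
-40 282 11.8
[0.0, -0.8, 0.5, 0.12, -0.67, 0.53] [0.0, -0.8, 0.5, 0.12, -1.3, 1.08]
```

View pics/s5.png

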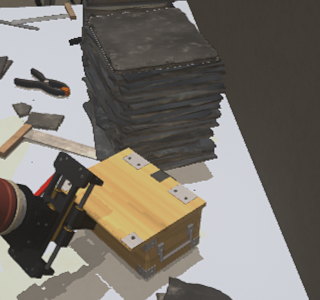

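The lid lies flat: its top face is uniform at z≈116, with no tilt from back to front. The hand is in front at crop (75,200). I withdraw away from the edge, then back.

>>> move_arm:
  motion:
    - [0, 0, 0, 0, -0.3, 0, 1]
    - [0, 0, 0, 0, -0.6, 0, 1]
    - [0, 0, 0, 0, -1, 0, 1]
    - [0, 0, 0, 0, -1.5, 0, 1]
    - [0, 0, 0, 0, -2, -1, 1]
    - [0, 0, 0, 0, -2, -3, 1]
    - [0, 0, 0, 0, -2, -6, 1]
    - [0, 0, 0, 0, -2, -8, 1]
    - [0, 0, 0, 0, -2, -8, 1]
    - [0, 0, 0, 0, -2, -8, 1]

```text
time: 13.83
tcp_pos: [382.9, -131.9, 138.7]
orientation: [1.138, 2.28, 1.062]
force: [-0.0, -0.3, 0.8]
gripper_width: 0.3
finger_force: 0.0
```

```bash
python3 -c "
from h import *
st(); 
I=get_image('side'); W=pts(I)-H; cv2.imwrite('pics/s6.png',I['image'])
x,y,z=W@r,W@l,W[...,2]
for lo,hi in ((-160,-140),(-120,-100),(-80,-60),(-40,-20)):
    k=(x>lo)&(x<hi)&(y<-40)&(y>-100)&(z>-5)&(z<60); print(lo,k.sum(),np.median(z[k]).round(1))
"
```

```text
t13.83 rel x-252.2 y1.4 z138.7 pitch40.0 F [-0.  -0.3  0.8] Fr-0.20 q [-1.23 -0.21  2.41  0.84  1.37 -2.24] w0
-160 324 11.6
-120 314 11.5
-80 288 11.3
-40 284 11.9
```

View pics/s6.png

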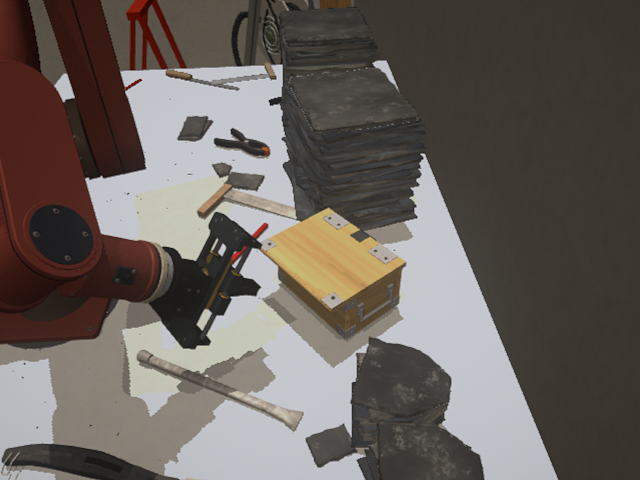

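The lid is shut flat (corners about (262,245), (330,208), (405,265), (335,308)). The hand is clear at (240,290), and the chisel, pencil and square look unmoved. I hand it in.

```bash
python3 -c "
from h import *
print(close_job())"
```

```text
the job is handed in; nothing more can be done
None
```

The case is shut and handed in after 13.8 s. I tipped the lid forward, caught it on a finger's back and held it at about 0.95 rad (front edge about 14 cm above the rim). I then lowered it slowly until it lay flat and moved the hand clear. The chisel, pencil and square look unmoved; I did not recheck the slates under the lid.

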